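# Point out the open sample tin and its lid

## Robot

A 6-joint arm with a two-finger parallel gripper is mounted at the origin on the work surface. World frame = base frame: x ahead of the robot, y to its left, z up, the work surface at z = 0. Lengths are in m, angles in rad, forces in N, time in s.
With the tool pointing down it reaches from about 0.25 to 0.725 m from the base axis. Payload 4 kg.
Tool frame: the origin (TCP) lies at the very end of the fingers, on their centre line; the grasp point (between the pads) lies 19 mm behind it; z points along the fingers, y is the line along which they close (so a half turn about z gives the same grasp; the last joint's range is limited). The gripper opens to 85 mm and grips with 20 to 120 N. Pads are 22 mm wide; open, the fingers measure 114 mm over their backs; the gripper's body (76 mm by 85 mm) begins 54 mm behind the grasp point. The pads swing forward as they close: fully open they stand 13 mm farther back than shut.
Start: joints at [1.349, 0.241, 0.005, 1.335, 0, 1.571], TCP at [0.11, 0.488, 0.231] pointing down, gripper open.
Joint ranges: [-2.72, 2.72], [-1.05, 1.87], [-1.09, 1.28], [-1.99, 2.15], [-1.42, 1.44], [-3.14, 3.14]. Speed limits (rad/s): [2.79, 2.79, 3.14, 3.14, 3.14, 3.14].

## Interface

Orientations are given as a unit quaternion [x, y, z, w].
In Python, from workcell import bot gives the robot as it stands.
- The arm moves only by the tool carry_out, never from a script. Its argument "increments" is one flat list of numbers, 5 for each row, row after row: the finger opening in cm, from 0 to 8.54, then the shift along the tool's x, y, z in cm, then the turn about the tool's z in rad. A call has exactly 5 rows; each row shifts and turns the commanded pose from where the row before left it, along the tool's axes as they then stand; what a row does not reach is not made up. A row lasts 1/8 s, in which the tool goes at most 62.5 mm and 10.7 degrees, less where a joint would pass 70% of its speed; a pose out of reach is approached as far as the arm can. A call with a gripper value outside its range is refused whole. The fingers move at their own pace and stop on an object; the grip force is fixed at half the most. Time passes only in rows, so rows that do not move let the fingers close, or fill a call up. It gives the time, the measured TCP pose, the force, the opening and the grip force at its end, in the units of the state.
- bot.get_obs(): the state, without advancing time (a new reading comes with each control period).
- bot.camera(name): name is "scene" or "top" or "wrist"; returns a dict with "pixels" (384x512x3 uint8, blue, green, red), "range_z" (384x512 float32, m along the optical axis (not along the pixel's ray), 0 where there is no reading), "mtx" (3x3 intrinsics, pixels), "eye" and "attitude" of the camera in the world. Camera axes: x right, y down, z forward; pixel columns grow to the right and rows downward; lengths in m; the calibration is good to about 2 mm. The wrist camera is an equidistant fisheye: a pixel r from the principal point sees the ray r / f radians off the axis. A picture is of the moment at which its call begins.
- bot.job_done(): hands the job in; it is judged then, once.
Trained networks look in a picture, given as the dict that the camera call returned (one of the last four; its "shot" number tells which), for a name from the list of things; names that differ only in an ending like _2 or _b are one class to them, and where a whole thing is asked for, a point or a joint stands for the part that bears it (a point fixed in the world has none). Each returns a list of dicts, best first, with "p" (0 to 1); they miss things now and then, are a little off and sometimes report something else, mostly with a low value. They report only what shows in the picture. A call takes as long as a camera call. They do not tell look-alikes from the thing itself.
- bot.find_in(picture, name): "xyz" ([x, y, z] in m, in the coordinates of the camera as it stood for that picture, good to about 4 mm: the middle of the surface that is visible of it).
- bot.regions_of(picture, name): "mask" (384x512 bool, what is visible of it).
- bot.place_of(picture, name): "xyz" ([x, y, z] in m, in the coordinates of the camera as it stood for that picture, good to about 4 mm: a listed point, or the origin of a listed thing).
The state is a dict: "clock": time; "joint_pos": joint angles; "joint_vel": joint speeds; "tau": joint torques, N m; "eef_pos": TCP position; "tool_rot": TCP orientation; "ft_force": force on the tool from outside, world axes, zero at the start; "ft_torque": the same for the moment, N m; "grip_width": finger opening in m; "grasp_force": force on a finger pad.
Only numpy, scipy, OpenCV 4.12 (cv2) and the standard library are available. Lean on these libraries where they do the work, as an engineer would, in place of code of your own. Each camera call takes 0.05 s, during which the arm holds its last target. There are 200 camera calls.

## Task

One of the three small round tins has lost its lid: show your colleague by pointing. Bring the fingertips to about 3 cm above the middle of the open tin and stay there for two seconds, then do the same above the one loose lid that fits it, then press the log button fully down, gently, and draw back at least 10 cm from it. Touch, push or lift nothing but the button, and point at no other tin or lid: pass high above them.

Things in the scene. Friction and masses are not known exactly. Their poses are not given: they have to be found in the camera images.
- tin_open: the open aluminium tin, without lid, empty: round, 84 mm outside diameter, 50 mm high, wall 2 mm. Origin: centre of its underside on the bench; z up
- tin_large: closed aluminium tin with its lid on, 110 mm diameter (114 mm over the lid), 50 mm high. Origin: centre of its underside
- tin_small: closed aluminium tin with its lid on, 60 mm diameter (64 mm over the lid), 50 mm high. Origin: centre of its underside
- lid_88: loose flat round aluminium lid lying on the bench, 88 mm outside diameter, 12 mm high: slips over a tin of 84 mm. Origin: centre of its underside; z up
- lid_114: loose flat round aluminium lid lying on the bench, 114 mm outside diameter, 12 mm high. Origin: centre of its underside
- lid_64: loose flat round aluminium lid lying on the bench, 64 mm outside diameter, 12 mm high. Origin: centre of its underside
- log_button_top (a point): centre of the top face of the log button, a round grey push button of 28 mm diameter facing up on the small grey logging box (100 x 100 x 40 mm, fixed); 62 mm above the bench when released; the point moves down with the button
- log_button (a joint): travel of the log button: 0 released, 0.006 m fully down; it springs back; about 5 N holds it fully down
- mould: fixed steel compaction mould on a round base plate of 160 mm diameter, with two upright threaded studs with wing nuts; 145 mm high in all. Origin: centre of its underside
- weight: small brass weight, 26 mm diameter, 43 mm high, standing. Origin: centre of its underside
- wing_nut: loose steel wing nut, 42 mm across, 18 mm high. Origin: centre of its underside
- brush: brush lying on the bench beyond the tins. Origin: its underside, about mid-length
- wrench: wrench lying on the bench off to the left. Origin: its underside, about mid-length
- sieve: round steel sieve, 160 mm diameter, 50 mm high, standing off to the right. Origin: centre of its underside
Things that resemble listed ones, but are neither listed nor needed, are in the scene too. What is shaped like the part that bears log_button_top but turquoise or yellow is not meant.

How it is judged:
On the way, in this order (a step that is already met when the one before it is completed fails the run):
1. point at the open tin: fingertips just above the middle of its mouth for 1.5 s (horizontal distance between the grasp point and tin_open below 0.03 m and z of the grasp point in the frame of tin_open between 0.062 and 0.125 m), for 1.5 s.
2. then point at the loose lid that fits it: fingertips just above its middle for 1.5 s (horizontal distance between the grasp point and lid_88 below 0.03 m and z of the grasp point in the frame of lid_88 between 0.024 and 0.087 m), for 1.5 s.
3. then press the log button fully down (value of joint log_button above 0.004 m and contact force between the fingers and log_button above 0.3 N), for 0.05 s.
At the end, for the whole second after the job is handed in: the log button is up again, the grasp point is more than 80 mm from the button's top, and every tin, lid and loose bystander is within 10 mm of where it started (value of joint log_button below 0.0015 m and distance between the grasp point and log_button_top above 0.08 m and distance of each of tin_open, tin_large, tin_small, lid_88, lid_114, lid_64, weight, wing_nut, brush, wrench, sieve from where it was at the start of the episode below 0.01 m); the robot touches nothing.
It fails at once if a tin or lid is touched (over 0.3 N) (contact force between any of the fingers, the arm and tin_open above 0.3 N or contact force between any of the fingers, the arm and tin_large above 0.3 N or contact force between any of the fingers, the arm and tin_small above 0.3 N or contact force between any of the fingers, the arm and lid_88 above 0.3 N or contact force between any of the fingers, the arm and lid_114 above 0.3 N or contact force between any of the fingers, the arm and lid_64 above 0.3 N).
It fails at once if a bystander is touched (over 0.3 N) (contact force between any of the fingers, the arm and weight above 0.3 N or contact force between any of the fingers, the arm and wing_nut above 0.3 N or contact force between any of the fingers, the arm and brush above 0.3 N or contact force between any of the fingers, the arm and wrench above 0.3 N or contact force between any of the fingers, the arm and sieve above 0.3 N or contact force between any of the fingers, the arm and mould above 0.3 N).
It fails at once if a tin, lid or bystander is moved or lifted by more than 10 mm (distance of any of tin_open, tin_large, tin_small, lid_88, lid_114, lid_64, weight, wing_nut, brush, wrench, sieve from where it was at the start of the episode above 0.01 m).
It fails at once if pointing at a wrong tin or lid: the grasp point within 25 mm of its middle and less than 75 mm above its top ((horizontal distance between the grasp point and tin_large below 0.025 m and z of the grasp point in the frame of tin_large between 0.05 and 0.125 m) or (horizontal distance between the grasp point and tin_small below 0.025 m and z of the grasp point in the frame of tin_small between 0.05 and 0.125 m) or (horizontal distance between the grasp point and lid_114 below 0.025 m and z of the grasp point in the frame of lid_114 between 0.012 and 0.087 m) or (horizontal distance between the grasp point and lid_64 below 0.025 m and z of the grasp point in the frame of lid_64 between 0.012 and 0.087 m)).
It fails at once if the log button is hit with more than 40 N (contact force between any of the fingers, the arm and log_button above 40 N).
It also fails if it takes over 51 s, if anything falls off the work surface, if the arm or the gripper's body presses on something with over 40 N, if the wrist force passes 120 N, or if a joint passes its speed limit or range.

## Working session

There is one attempt and no reset: what is moved stays moved. The work goes in short steps, Python scripts to look and compute and a tool call to move; the robot and the scene stay as the last step left them, time stands still between calls to the robot, and variables do not carry over. Pictures are saved under pics/ and viewed, at most 10 in all, crops included, and the job is handed in when it is done.

Besides the shell and the picture viewer there is one more tool, called after ">>>" by a JSON object that holds its "method" and its "body". carry_out: Moves the arm, as the interface text tells. Its arguments: {"type":"object","properties":{"increments":{"type":"array","items":{"type":"number"}}},"required":["increments"]}

```bash
mkdir -p pics; cat > h.py <<'E'
import numpy as np, cv2
from scipy.spatial.transform import Rotation as R
from workcell import bot
def rot(a):
    a=np.array(a); return a if a.shape==(3,3) else R.from_quat(a).as_matrix()
def w(c,p): return rot(c["attitude"])@np.array(p)+np.array(c["eye"])
def pix(c,p):
    q=rot(c["attitude"]).T@(np.array(p)-np.array(c["eye"])); u=c["mtx"]@q; return (u[:2]/u[2]).round().astype(int)
def cloud(c):
    d=c["range_z"]; v,u=np.mgrid[:384,:512]; K=c["mtx"]
    P=np.stack([(u-K[0,2])/K[0,0]*d,(v-K[1,2])/K[1,1]*d,d],-1)
    return P@rot(c["attitude"]).T+np.array(c["eye"])
E
python3 - <<'E'
from h import *
o=bot.get_obs(); print(o["clock"],o["eef_pos"],o["tool_rot"],o["grip_width"])
c=bot.camera("top"); s=bot.camera("scene")
for n,k in (("top",c),("scene",s)): cv2.imwrite(f"pics/{n}.png",k["pixels"])
print(c["eye"])
for n in "tin_open tin_large tin_small lid_88 lid_114 lid_64 log_button_top mould weight wing_nut brush wrench sieve".split():
    for r in bot.place_of(c,n)[:4]:
        p=w(c,r["xyz"]); print(n,round(r["p"],2),p.round(3),pix(c,p))
np.save("cl.npy",cloud(c))
E
```

```text
0.0 [0.10986825 0.48712619 0.23040616] [ 1.10697763e-01  9.93853560e-01 -1.04491432e-03 -1.22563219e-04] 0.08547847520101855
[ 0.42847028 -0.01169485  1.42690196]
tin_open 0.69 [ 0.606 -0.206 -0.001] [299 171]
tin_open 0.55 [ 0.434  0.137 -0.003] [204 215]
tin_open 0.38 [ 0.492  0.39  -0.001] [134 198]
tin_large 0.86 [ 0.635 -0.013  0.001] [246 161]
tin_large 0.42 [0.489 0.391 0.   ] [134 198]
tin_small 0.71 [0.661 0.227 0.002] [181 152]
lid_88 0.9 [ 0.432 -0.011 -0.004] [244 217]
lid_88 0.74 [ 0.538 -0.076  0.002] [263 188]
lid_88 0.68 [ 0.43   0.141 -0.001] [203 216]
lid_88 0.58 [ 0.434 -0.148 -0.002] [282 217]
lid_114 0.9 [ 0.432 -0.011 -0.004] [244 217]
lid_114 0.74 [ 0.538 -0.076  0.002] [263 188]
lid_114 0.68 [ 0.43   0.141 -0.001] [203 216]
lid_114 0.58 [ 0.434 -0.148 -0.002] [282 217]
lid_64 0.9 [ 0.432 -0.011 -0.004] [244 217]
lid_64 0.74 [ 0.538 -0.076  0.002] [263 188]
lid_64 0.68 [ 0.43   0.141 -0.001] [203 216]
lid_64 0.58 [ 0.434 -0.148 -0.002] [282 217]
log_button_top 0.63 [ 0.538 -0.079  0.001] [264 188]
log_button_top 0.59 [ 0.462 -0.376  0.064] [349 211]
log_button_top 0.57 [ 0.258 -0.489  0.061] [381 270]
log_button_top 0.38 [ 0.266 -0.214  0.062] [302 266]
mould 0.95 [ 0.49   0.392 -0.003] [134 198]
mould 0.58 [ 0.461 -0.378  0.065] [350 211]
weight 0.48 [0.531 0.079 0.001] [220 189]
wing_nut 0.37 [ 0.542 -0.078  0.   ] [264 187]
brush 0.59 [ 0.787  0.14  -0.003] [206 119]
wrench 0.56 [0.662 0.443 0.002] [122 151]
sieve 0.58 [ 0.67  -0.408 -0.001] [354 155]
```

View pics/top.png

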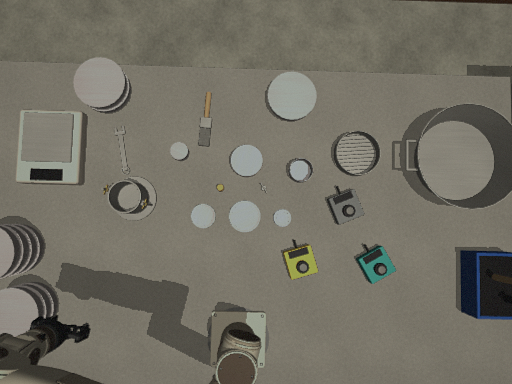

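View pics/scene.png

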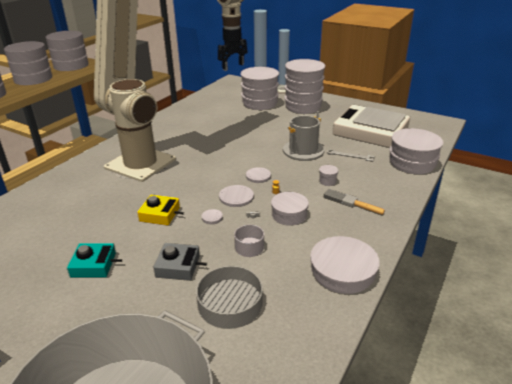

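The top view shows three round tins: open at (300,170), large at (246,160), small at (179,151). There are three loose lids: (203,216) medium, (245,216) large, (283,217) small. The boxes are grey at (346,205), yellow at (300,261) and turquoise at (376,264). I'll measure diameters and check them in a crop.

```bash
python3 - <<'E'
from h import *
C=np.load("cl.npy")
def m(n,xy,r,z0,z1):
    d=np.linalg.norm(C[...,:2]-xy,axis=-1); k=(d<r)&(C[...,2]>z0)&(C[...,2]<z1)
    P=C[k]
    if not len(P): print(n,"none"); return
    a,b=np.percentile(P,1,0),np.percentile(P,99,0)
    print(n,len(P),"mid",((a+b)/2).round(3),"size",(b-a).round(3),"zmed",np.median(P[:,2]).round(3))
m("tinopen rim",(.606,-.206),.06,.035,.08)
m("tinopen floor",(.606,-.206),.03,-.02,.08)
m("lidA",(.43,.14),.07,.006,.03);m("lidB",(.432,-.011),.075,.006,.03);m("lidC",(.434,-.148),.06,.006,.03)
m("tinL",(.635,-.013),.075,.035,.08);m("tinS",(.661,.227),.06,.035,.08)
m("btn",(.462,-.376),.03,.05,.08);m("box",(.462,-.376),.09,.03,.05)
m("mould",(.49,.392),.1,.1,.2);m("weight",(.531,.079),.04,.02,.07)
i=cv2.imread("pics/top.png")[135:240,170:375]
cv2.imwrite("pics/crop.png",cv2.resize(i,None,fx=3.8,fy=3.8,interpolation=cv2.INTER_CUBIC))
E
```

```text
tinopen rim 75 mid [ 0.604 -0.206  0.045] size [0.082 0.082 0.019] zmed 0.047
tinopen floor 206 mid [ 0.606 -0.205  0.003] size [0.055 0.055 0.014] zmed 0.003
lidA 472 mid [0.433 0.139 0.012] size [0.083 0.088 0.013] zmed 0.011
lidB 754 mid [ 0.435 -0.01   0.012] size [0.108 0.108 0.012] zmed 0.011
lidC 245 mid [ 0.439 -0.148  0.012] size [0.074 0.066 0.012] zmed 0.011
tinL 809 mid [ 0.632 -0.012  0.05 ] size [0.107 0.106 0.014] zmed 0.05
tinS 260 mid [0.66  0.227 0.049] size [0.06  0.06  0.018] zmed 0.05
btn 96 mid [ 0.463 -0.377  0.059] size [0.039 0.039 0.017] zmed 0.057
box 696 mid [ 0.479 -0.371  0.041] size [0.115 0.115 0.017] zmed 0.04
mould 408 mid [0.489 0.387 0.124] size [0.109 0.138 0.046] zmed 0.123
weight 41 mid [0.536 0.079 0.036] size [0.022 0.021 0.026] zmed 0.041
```

View pics/crop.png

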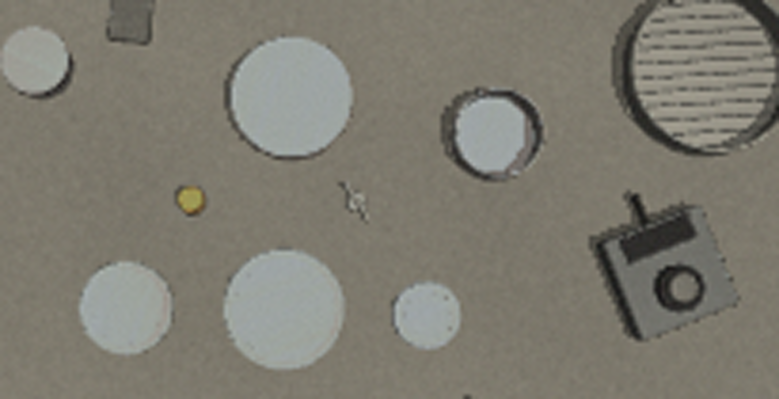

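Sizes match: the medium lid (203,216) measures about 88 mm, so it is lid_88 at (0.432, 0.139). The lids at (245,216) and (283,217) are the 114 and 64 mm ones. The open tin (300,170) has its 84 mm rim at 0.05 m and is at (0.605, -0.206). The grey button is at (0.463, -0.377). I'll travel high with the fingers shut.

>>> {"method": "carry_out", "body": {"increments": [0,-3.18,-2.83,0,0,0,-3.18,-2.83,0,0,0,-3.18,-2.83,0,0,0,-3.18,-2.83,0,0,0,-3.18,-2.83,0,0]}}

```text
clock: 1.38
eef_pos: [0.2346, 0.3137, 0.2315]
tool_rot: [0.11, 0.994, 0.0, 0.0]
ft_force: [0.8, 0.0, 0.3]
grip_width: 0.0001
grasp_force: 0.0
```

>>> {"method": "carry_out", "body": {"increments": [0,-3.18,-2.83,0,0,0,-3.18,-2.83,0,0,0,-3.18,-2.83,0,0,0,-3.18,-2.83,0,0,0,-3.18,-2.83,0,0]}}

```text
clock: 2.0
eef_pos: [0.3587, 0.1406, 0.2316]
tool_rot: [0.111, 0.994, 0.0, 0.0]
ft_force: [0.5, 0.8, -0.1]
grip_width: -0.0004
grasp_force: 0.0
```

>>> {"method": "carry_out", "body": {"increments": [0,-3.18,-2.83,0,0,0,-3.18,-2.83,0,0,0,-3.18,-2.83,0,0,0,-3.18,-2.83,0,0,0,-3.18,-2.83,0,0]}}

```text
clock: 2.62
eef_pos: [0.4827, -0.0325, 0.2314]
tool_rot: [0.111, 0.994, 0.0, 0.0]
ft_force: [0.5, 1.1, 1.4]
grip_width: -0.0002
grasp_force: 0.0
```

>>> {"method": "carry_out", "body": {"increments": [0,-3.18,-2.83,0,0,0,-3.18,-2.83,0,0,0,-3.18,-2.83,0,0,0,-3.18,-2.83,0,0,0,0,0,0,0]}}

```text
clock: 3.25
eef_pos: [0.5821, -0.1721, 0.23]
tool_rot: [0.112, 0.994, -0.0, -0.0]
ft_force: [0.3, 1.3, -1.1]
grip_width: -0.0002
grasp_force: 0.0
```

>>> {"method": "carry_out", "body": {"increments": [0,-3.0,-2.8,0,0,0,0,0,2,0,0,0,0,2,0,0,0,0,2,0,0,0,0,0,0]}}

```text
clock: 3.88
eef_pos: [0.6025, -0.2023, 0.1695]
tool_rot: [0.11, 0.994, 0.001, -0.002]
ft_force: [-0.2, 0.2, 0.1]
grip_width: 0.0003
grasp_force: 0.0
```

```bash
python3 - <<'E'
from h import *
o=bot.get_obs(); print(o["eef_pos"])
c=bot.camera("wrist"); cv2.imwrite("pics/w1.png",c["pixels"])
for n in("tin_open","log_button_top"):
    for r in bot.place_of(c,n)[:3]: print(n,r["p"],w(c,r["xyz"]).round(3))
E
```

```text
[ 0.6025062  -0.20230988  0.16953742]
tin_open 0.6 [ 0.603 -0.21  -0.002]
log_button_top 0.86 [ 0.466 -0.38   0.06 ]
```

View pics/w1.png

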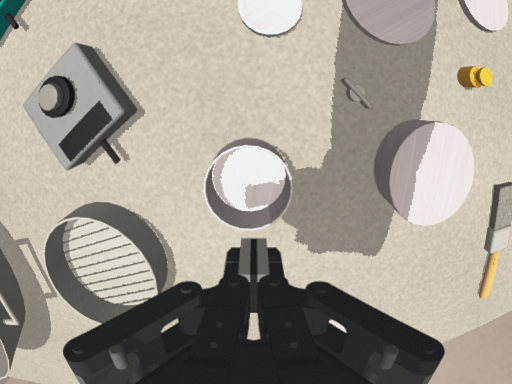

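The wrist view shows the empty tin at (248,185) just ahead of the fingertips and the grey button at (57,97). Both agree with the top view. I'll descend and hold.

>>> {"method": "carry_out", "body": {"increments": [0,-0.3,-0.4,2,0,0,0,0,2,0,0,0,0,2,0,0,0,0,2,0,0,0,0,0.8,0]}}

```text
clock: 4.65
eef_pos: [0.6062, -0.208, 0.0832]
tool_rot: [0.111, 0.994, 0.0, -0.0]
ft_force: [0.4, 0.8, -0.5]
grip_width: 0.0002
grasp_force: 0.0
```

>>> {"method": "carry_out", "body": {"increments": [0,0,0,0,0,0,0,0,0,0,0,0,0,0,0,0,0,0,0,0,0,0,0,0,0]}}

```text
clock: 5.28
eef_pos: [0.6064, -0.2082, 0.0835]
tool_rot: [0.111, 0.994, -0.0, 0.0]
ft_force: [-0.9, -0.1, -0.6]
grip_width: 0.0002
grasp_force: 0.0
```

>>> {"method": "carry_out", "body": {"increments": [0,0,0,0,0,0,0,0,0,0,0,0,0,0,0,0,0,0,0,0,0,0,0,0,0]}}

```text
clock: 5.9
eef_pos: [0.6062, -0.2082, 0.0833]
tool_rot: [0.111, 0.994, 0.0, -0.0]
ft_force: [-0.9, -0.2, 0.3]
grip_width: -0.0
grasp_force: 0.0
```

>>> {"method": "carry_out", "body": {"increments": [0,0,0,0,0,0,0,0,0,0,0,0,0,0,0,0,0,0,0,0,0,0,0,0,0]}}

```text
clock: 6.52
eef_pos: [0.6063, -0.2082, 0.0833]
tool_rot: [0.111, 0.994, 0.0, 0.0]
ft_force: [0.5, -0.0, 0.0]
grip_width: 0.0001
grasp_force: 0.0
```

>>> {"method": "carry_out", "body": {"increments": [0,0,0,0,0,0,0,0,0,0,0,0,0,0,0,0,0,0,0,0,0,0,0,0,0]}}

```text
clock: 7.15
eef_pos: [0.6062, -0.2082, 0.0833]
tool_rot: [0.111, 0.994, -0.0, -0.0]
ft_force: [0.2, 1.1, 0.1]
grip_width: 0.0001
grasp_force: 0.0
```

>>> {"method": "carry_out", "body": {"increments": [0,0,0,-3,0,0,0,0,-3,0,0,0,0,-3,0,0,0,0,-3,0,0,0,0,-2,0]}}

```text
clock: 7.78
eef_pos: [0.6067, -0.2083, 0.2252]
tool_rot: [0.111, 0.994, -0.0, 0.001]
ft_force: [-0.1, -0.0, 0.0]
grip_width: 0.0002
grasp_force: 0.0
```

>>> {"method": "carry_out", "body": {"increments": [0,2.47,3,0,0,0,2.47,3,0,0,0,2.47,3,0,0,0,2.47,3,0,0,0,2.47,3,0,0]}}

```text
clock: 8.4
eef_pos: [0.5181, -0.0336, 0.2235]
tool_rot: [0.111, 0.994, 0.0, 0.0]
ft_force: [0.5, -0.3, -0.2]
grip_width: 0.0002
grasp_force: 0.0
```

>>> {"method": "carry_out", "body": {"increments": [0,2.47,3,0,0,0,2.47,3,0,0,0,2.47,3,0,0,0,2.47,3,0,0,0,2.47,3,0,0]}}

```text
clock: 9.02
eef_pos: [0.4307, 0.1399, 0.2236]
tool_rot: [0.111, 0.994, 0.0, 0.0]
ft_force: [-0.6, 0.7, 0.2]
grip_width: -0.0001
grasp_force: 0.0
```

>>> {"method": "carry_out", "body": {"increments": [0,0,0,2,0,0,0,0,2,0,0,0,0,2,0,0,0,0,2,0,0,0,0,0,0]}}

```text
clock: 9.65
eef_pos: [0.43, 0.1384, 0.1422]
tool_rot: [0.111, 0.994, -0.001, -0.002]
ft_force: [-0.6, 0.7, -0.1]
grip_width: 0.0003
grasp_force: 0.0
```

```bash
python3 - <<'E'
from h import *
o=bot.get_obs(); print(o["eef_pos"])
c=bot.camera("wrist"); cv2.imwrite("pics/w2.png",c["pixels"])
for r in bot.place_of(c,"lid_88")[:4]: print(r["p"],w(c,r["xyz"]).round(3))
E
```

```text
[0.42999164 0.13842166 0.14215841]
0.98 [ 0.428 -0.149 -0.005]
0.93 [ 0.436 -0.013 -0.   ]
0.86 [ 0.434  0.144 -0.   ]
```

View pics/w2.png

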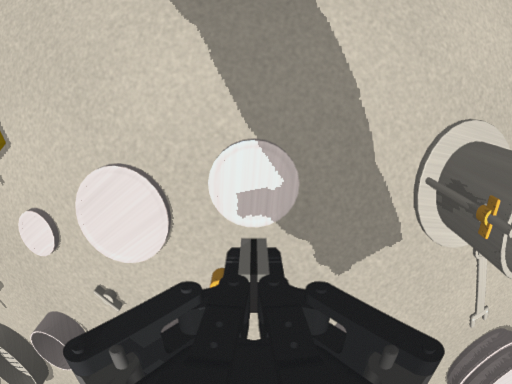

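The medium lid at (253,183) is centred under the fingers, with the large one at (123,213) and the small one at (37,232) to the left. I'll descend, hold and rise.

>>> {"method": "carry_out", "body": {"increments": [0,0,0,2,0,0,0,0,2,0,0,0,0,2,0,0,0,0,2,0,0,0,0,1.5,0]}}

```text
clock: 10.38
eef_pos: [0.4323, 0.1391, 0.0488]
tool_rot: [0.111, 0.994, 0.0, 0.001]
ft_force: [-0.2, -0.1, 0.1]
grip_width: -0.0002
grasp_force: 0.0
```

>>> {"method": "carry_out", "body": {"increments": [0,0,0,0,0,0,0,0,0,0,0,0,0,0,0,0,0,0,0,0,0,0,0,0,0]}}

```text
clock: 11.0
eef_pos: [0.4315, 0.1389, 0.0486]
tool_rot: [0.111, 0.994, 0.0, 0.0]
ft_force: [0.1, -0.4, 0.2]
grip_width: -0.0
grasp_force: 0.0
```

>>> {"method": "carry_out", "body": {"increments": [0,0,0,0,0,0,0,0,0,0,0,0,0,0,0,0,0,0,0,0,0,0,0,0,0]}}

```text
clock: 11.62
eef_pos: [0.4313, 0.1388, 0.0483]
tool_rot: [0.111, 0.994, -0.0, -0.0]
ft_force: [-0.1, -0.4, 0.1]
grip_width: 0.0001
grasp_force: 0.0
```

>>> {"method": "carry_out", "body": {"increments": [0,0,0,0,0,0,0,0,0,0,0,0,0,0,0,0,0,0,0,0,0,0,0,0,0]}}

```text
clock: 12.25
eef_pos: [0.4313, 0.1388, 0.0483]
tool_rot: [0.111, 0.994, -0.0, -0.0]
ft_force: [-0.4, 0.0, 1.0]
grip_width: -0.0002
grasp_force: 0.0
```

>>> {"method": "carry_out", "body": {"increments": [0,0,0,0,0,0,0,0,0,0,0,0,0,0,0,0,0,0,0,0,0,0,0,0,0]}}

```text
clock: 12.88
eef_pos: [0.4313, 0.1388, 0.0483]
tool_rot: [0.111, 0.994, 0.0, 0.0]
ft_force: [-0.4, 0.5, -0.2]
grip_width: -0.0005
grasp_force: 0.0
```

>>> {"method": "carry_out", "body": {"increments": [0,0,0,-3,0,0,0,0,-3,0,0,0,0,-4,0,0,0,0,-4,0,0,0,0,-4,0]}}

```text
clock: 13.5
eef_pos: [0.4311, 0.1387, 0.2296]
tool_rot: [0.111, 0.994, 0.0, 0.0]
ft_force: [1.2, -0.1, -0.4]
grip_width: 0.0
grasp_force: 0.0
```

>>> {"method": "carry_out", "body": {"increments": [0,-1.45,-4.96,0,0,0,-1.45,-4.96,0,0,0,-1.45,-4.96,0,0,0,-1.45,-4.96,0,0,0,-1.45,-4.96,0,0]}}

```text
clock: 14.12
eef_pos: [0.4474, -0.1207, 0.2284]
tool_rot: [0.111, 0.994, 0.0, 0.0]
ft_force: [1.1, 0.4, 0.0]
grip_width: -0.0002
grasp_force: 0.0
```

>>> {"method": "carry_out", "body": {"increments": [0,-1.45,-4.96,0,0,0,-1.45,-4.96,0,0,0,-1.45,-4.96,0,0,0,-1.45,-4.96,0,0,0,-1.45,-4.96,0,0]}}

```text
clock: 14.75
eef_pos: [0.4635, -0.3786, 0.2282]
tool_rot: [0.111, 0.994, 0.0, 0.0]
ft_force: [0.9, 0.2, 0.2]
grip_width: 0.0002
grasp_force: 0.0
```

>>> {"method": "carry_out", "body": {"increments": [0,0,0,2,0,0,0,0,2,0,0,0,0,2,0,0,0,0,2,0,0,0,0,0,0]}}

```text
clock: 15.38
eef_pos: [0.4624, -0.3759, 0.1463]
tool_rot: [0.111, 0.994, 0.001, -0.002]
ft_force: [0.5, 0.2, -0.1]
grip_width: -0.0001
grasp_force: 0.0
```

```bash
python3 - <<'E'
from h import *
c=bot.camera("wrist"); o=bot.get_obs(); print(o["eef_pos"]); cv2.imwrite("pics/w3.png",c["pixels"])
for r in bot.place_of(c,"log_button_top")[:4]: print(r["p"],w(c,r["xyz"]).round(3))
E
```

```text
[ 0.46314423 -0.37654133  0.14767062]
0.8 [ 0.256 -0.488  0.063]
0.73 [ 0.465 -0.381  0.06 ]
```

View pics/w3.png

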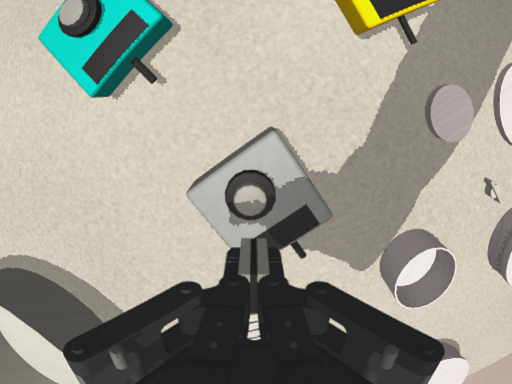

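The grey button at (250,194) is right under the fingertips; the turquoise and yellow boxes are well away. I'll descend gently.

>>> {"method": "carry_out", "body": {"increments": [0,0,-0.1,2,0,0,0,0,2,0,0,0,0,2,0,0,0,0,1,0,0,0,0,0.5,0]}}

```text
clock: 16.1
eef_pos: [0.4638, -0.3782, 0.0737]
tool_rot: [0.111, 0.994, -0.0, 0.0]
ft_force: [-0.2, 0.5, 1.0]
grip_width: -0.0002
grasp_force: 0.0
```

>>> {"method": "carry_out", "body": {"increments": [0,0,0,0.3,0,0,0,0,0.2,0,0,0,0,0.2,0,0,0,0,0.2,0,0,0,0,0,0]}}

```text
clock: 16.73
eef_pos: [0.4633, -0.3778, 0.0642]
tool_rot: [0.111, 0.994, 0.0, -0.0]
ft_force: [-0.1, -0.1, 0.3]
grip_width: -0.0001
grasp_force: 0.0
```

>>> {"method": "carry_out", "body": {"increments": [0,0,0,0.2,0,0,0,0,0.2,0,0,0,0,0.2,0,0,0,0,0.1,0,0,0,0,0,0]}}

```text
clock: 17.35
eef_pos: [0.4636, -0.378, 0.0576]
tool_rot: [0.111, 0.994, -0.0, 0.0]
ft_force: [-0.6, 0.3, 4.5]
grip_width: -0.0001
grasp_force: 2.0
```

>>> {"method": "carry_out", "body": {"increments": [0,0,0,0.1,0,0,0,0,0.1,0,0,0,0,0,0,0,0,0,0,0,0,0,0,0,0]}}

```text
clock: 17.98
eef_pos: [0.4636, -0.378, 0.0561]
tool_rot: [0.111, 0.994, -0.0, 0.0]
ft_force: [-1.3, 1.8, 7.7]
grip_width: 0.0002
grasp_force: 3.7
```

>>> {"method": "carry_out", "body": {"increments": [0,0,0,0.1,0,0,0,0,0,0,0,0,0,0,0,0,0,0,0,0,0,0,0,0,0]}}

```text
clock: 18.6
eef_pos: [0.4636, -0.3781, 0.056]
tool_rot: [0.111, 0.994, -0.0, 0.001]
ft_force: [-2.1, 3.2, 12.1]
grip_width: -0.0001
grasp_force: 6.0
```

It is on the stop at 12 N, 6 mm down. I'll draw back now.

>>> {"method": "carry_out", "body": {"increments": [0,0,0,-1,0,0,0,0,-3,0,0,0,0,-4,0,0,0,0,-4,0,0,0,0,-4,0]}}

```text
clock: 19.23
eef_pos: [0.463, -0.3776, 0.2148]
tool_rot: [0.111, 0.994, 0.0, -0.001]
ft_force: [-0.2, -0.8, 0.2]
grip_width: 0.0002
grasp_force: 0.0
```

>>> {"method": "carry_out", "body": {"increments": [0,0,0,0,0,0,0,0,0,0,0,0,0,0,0,0,0,0,0,0,0,0,0,0,0]}}

```text
clock: 19.85
eef_pos: [0.4632, -0.3777, 0.2135]
tool_rot: [0.111, 0.994, 0.0, -0.001]
ft_force: [0.6, 0.3, -0.6]
grip_width: 0.0006
grasp_force: 0.0
```

```bash
python3 - <<'E'
from h import *
o=bot.get_obs(); print(o["eef_pos"],o["ft_force"]); print(bot.job_done())
E
```

```text
[ 0.46316153 -0.37769477  0.21352218] [ 0.61572681  0.33822197 -0.62353566]
the job is handed in; nothing more can be done
None
```

The job is handed in at about 20 s, verdict not shown: I pointed at the open tin and then its 88 mm lid for over 2 s each, pressed the grey log button to its stop at about 12 N, and drew back 15 cm.

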